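Hang the sleeve bin on the louvre rail

ROBOT

A 6-joint arm with a two-finger parallel gripper is mounted at the origin on a cart in front of the work surface, level with it; the furniture and walls round the work are solid. World frame = base frame: x ahead of the robot, y to its left, z up, the work surface at z = 0. Lengths are in m, angles in rad, forces in N, time in s.
With the tool pointing down it reaches from about 0.375 to 0.975 m from the base axis. Payload 3.8 kg.
Tool frame: the origin (TCP) lies at the very end of the fingers, on their centre line; the grasp point (between the pads) lies 19 mm behind it (tcp_to_grasp is the z of the grasp point in the tool frame, in m); z points along the fingers, x is the direction in which the jaws open and shut, and the axes are right-handed (so a half turn about z gives the same grasp; the last joint's range is limited). The gripper opens to 85 mm and grips with 20 to 120 N. Pads are 22 mm wide; open, the fingers measure 114 mm over their backs; the gripper's body (76 mm by 85 mm) begins 54 mm behind the grasp point. The pads swing forward as they close: fully open they stand 13 mm farther back than shut.
Start: joints at [-1.331, 0.264, 1.604, -0, 1.274, -0.037], TCP at [0.184, -0.649, 0.211] pointing down, gripper open.
Joint ranges: [-2.63, 2.63], [-0.94, 2.18], [0.31, 2.57], [-1.31, 4.45], [0, 2.66], [-2.55, 2.55]. Speed limits (rad/s): [2.57, 2.57, 3.14, 3.14, 3.14, 3.14].

INTERFACE

Orientations are given as a rotation vector (axis times angle).
In Python, from station import * gives the robot as it stands. The module is installed in compiled form; this text tells all that it offers.
- The arm moves only by the tool step_arm, never from a script. Its argument "series" is a list of rows, each a list of 5 numbers: the shift along the world's x, y, z in cm, then the turn about the world's z in degrees, then the closure, from -1 (fully open) to 1 (shut), so that 0 is half open. In form: [[dx, dy, dz, twist, claw], ...]. A call has 1 to 5 rows; each row shifts and turns the commanded pose from where the row before left it; what a row does not reach is not made up. A row lasts 1/12 s, in which the tool goes at most 41.7 mm and 7.16 degrees, less where a joint would pass 70% of its speed; a pose out of reach is approached as far as the arm can. A call is refused whole if a number of a shift passes 4.17 or a number of a turn 7.16, either way. A call with a gripper value outside its range is refused whole. The fingers move at their own pace and stop on an object; "squeeze" is the grip in N (left out, the last holds). Time passes only in rows, so rows that do not move let the fingers close. It gives the time, the measured TCP pose, the force and the opening at its end, in the units of the state.
- get_state(): the state, without advancing time (a new reading comes with each control period).
- capture(name): name is "scene" or "top"; returns the picture (384x512x3 uint8, blue, green, red); there is no depth.
- get_calibration(name): a dict with "mtx" (3x3 intrinsics, pixels), "extrinsics" (4x4, takes a point from world to camera coordinates). Camera axes: x right, y up, looking along -z (the intrinsics and any distortion apply to the point x, -y, -z); pixel columns grow to the right and rows downward; lengths in m; the calibration is good to about 2 mm. A picture is of the moment at which its call begins. get_calibration takes no time and is no camera call.
- sign_off(): hands the job in, once; it reports no verdict.
Trained networks look in the newest picture that a camera, given by its name, has taken for a name from the list of things; names that differ only in an ending like _2 or _b are one class to them, and where a whole thing is asked for, a point or a joint stands for the part that bears it (a point fixed in the world has none). Each returns a list of dicts, best first, with "conf" (0 to 1); they miss things now and then, are a little off and sometimes report something else, mostly with a low value. They report only what shows in the picture. A call takes as long as a camera call.
- silhouettes(camera, query): "pixels" (384x512 bool, what is visible of it) and "point" ([row, column] in pixels, amid what is visible of it).
- place_of(camera, query): "point" ([row, column] in pixels: a listed point, or the origin of a listed thing).
The state is a dict: "t": time; "q": joint angles; "joint_velocities": joint speeds; "tau": joint torques, N m; "tcp_pos": TCP position; "eef_rot": TCP orientation; "force": force on the tool from outside, world axes, zero at the start; "wrist_torque": the same for the moment, N m; "opening": opening from 0.0 (shut) to 1.0 (fully open).
Only numpy, scipy, OpenCV 4.12 (cv2) and the standard library are available. Lean on these libraries where they do the work, as an engineer would, in place of code of your own. Each camera call takes 0.05 s, during which the arm holds its last target.

TASK

Take the grey parts bin that stands on the bench by its carry handle, lift its rear lip over the upper louvre rail of the rack, a thumb's width or more clear of the rack's left end stop, press it lightly back and lower it until the lip has caught behind the rail. Then slide the hanging bin to the left along the rail until it touches the end stop, and let go. Feel your way: do not force the bin against the rack, do not let it fall, keep its sleeves in it, and leave the oil bottle and the valve housing where they stand.

Things in the scene. Friction and masses are not known exactly. Their poses are not given: they have to be found in the camera images.
- rack: Fixed bench rack, 312 mm wide: two uprights 250 mm high, between them a grey sheet panel with two level louvre rails, one above the other. Origin on the bench midway between the uprights, under the nominal panel face; x points back through the panel, away from the hung bins, y to the left seen from the front, z up. Two bins without handles hang on the lower rail, rims about 108 mm up.
- rail_nominal (a point): Nominal mid-length of the upper rail's top edge, put on the panel face: (0, 0, 200) mm in the rack's frame. The panel is clamped rigid by hand and its setting is NOT measured: panel, rails and hung bins may stand up to 8 mm off this nominal in rack x and up to 6 mm in z. Feel for them. Panel's top edge: 50 mm above the rail.
- rack_stop (a point): End stop: steel plate on the left upright (not on the panel). This point is on its inner face, (-20, 125, 182) mm in the rack's frame; the face spans x -40 to 22, z 152 to 212 mm. The upper rail is free from here to rack y = -31 mm, where a like bin with a handle hangs fixed (y -121 to -31 mm, handle top about 240 mm up). Rail ends: y = +-123 mm.
- slot_nominal (a point): Nominal slot behind the upper rail: (-3, 40, 200) mm in the rack's frame, same unmeasured setting. The rail is a lip 3 mm thick, standing up in front of the panel face and leaving a slot 5.5 mm wide to it, open at the top, over 11 mm deep. From the rail's top edge its front and underside reach 22 mm down.
- bin_grip (a point): Centre of the loose grey bin's carry handle: a bar along the bin's x, 84 mm long, 12 mm thick, 28 mm high, clear above the rim. Bin: 100 mm deep (x), 90 wide (y), rim 60 high, 96 with the handle, 0.25 to 0.45 kg filled. This point is 82 mm above mid-underside. Axes are the bin's: x to its rear (lip side), y left, z up. Hang it level, its x along the rack's x.
- bin_lip (a point): Seat of the rear lip: mid-underside of its flange, 55 mm behind and 25 mm below bin_grip. In the bin's frame: rear wall at x = 50 mm, flange back to 63 mm, from it a leg (x 60 to 63, 76 mm wide) hangs 11 mm below the seat. The leg clears the rail's top edge with the seat 11 mm or more above it. Hung, the leg is in the slot and the seat rests on the rail's top edge.
- bin_heel (a point): Heel along the bin's lower rear edge (10 mm high, 76 mm wide): middle of its rear face, at (63.5, 0, 5) mm in the bin's frame. It leans on the panel below the rail; hung and released the bin noses down 0.01 to 0.05 rad. With the heel touching the panel and the bin level the leg has 2 mm to spare in the slot. The heel passes under the rail while the seat is under 25 mm above it.
- bin: The same bin; origin in the middle of its underside, axes as at bin_grip.
- sleeve_a_mid (a point): Centre of a turned metal sleeve, 21 mm across and 16 mm high, loose in the bin's left half.
- sleeve_b_mid (a point): Centre of another such sleeve, loose in the bin's left half.
- sleeve_c_mid (a point): Centre of another such sleeve, loose in the bin's right half.
- oil_mid (a point): Middle of a standing oil bottle, 38 mm across, 105 mm high, 50 mm above the bench; a bystander.
- housing_mid (a point): Middle of a valve housing, 30 x 49 x 37 mm, 15 mm above the bench; a bystander.

How it is judged:
On the way:
1. the bin hangs level on the upper rail, at least 10 mm clear of the end stop (z of bin_lip in the frame of rack between 0.191 and 0.209 m and x of bin_lip in the frame of rack between -0.022 and 0.002 m and angle between bin_lip's own z axis and vertical below 0.1 rad and angle between the x axis of bin_lip and the x axis of rack, either way round below 0.12 rad and contact force between bin and rack above 0.5 N and y of bin_lip in the frame of rack between -0.03 and 0.07 m), for 0.2 s.
At the end, for the whole second after the job is handed in: The bin hangs released and at rest on the upper rail (lip seat within 9 mm of the nominal rail height, 200 mm, and where the panel can stand), level within 0.1 rad and square to the rack within 0.12 rad, its side within 2.5 mm of the end stop, the three sleeves in it (z of bin_lip in the frame of rack between 0.191 and 0.209 m and x of bin_lip in the frame of rack between -0.022 and 0.002 m and angle between bin_lip's own z axis and vertical below 0.1 rad and angle between the x axis of bin_lip and the x axis of rack, either way round below 0.12 rad and contact force between bin and rack above 0.5 N and y of bin_lip in the frame of rack above 0.0775 m and linear speed of bin below 0.02 m/s and contact force between the fingers and bin below 0.1 N and distance between each of sleeve_a_mid, sleeve_b_mid, sleeve_c_mid and bin below 0.065 m); the robot touches nothing.
It fails at once if the bin is forced against the rack (more than 40 N) (contact force between bin and rack above 40 N).
It fails at once if the bin is let fall (faster than 0.3 m/s out of the fingers) (contact force between the fingers and bin below 0.1 N and linear speed of bin above 0.3 m/s).
It fails at once if a sleeve is spilt (distance between any of sleeve_a_mid, sleeve_b_mid, sleeve_c_mid and bin above 0.09 m).
It fails at once if the oil bottle or the valve housing is moved by more than 15 mm (distance of any of oil_mid, housing_mid from where it was at the start of the episode above 0.015 m).
It also fails if it takes over 72 s, if anything falls off the work surface, if the arm or the gripper's body presses on something with over 40 N, if the wrist force passes 120 N, or if a joint passes its speed limit or range.

## Working session

There is one attempt and no reset: what is moved stays moved. The work goes in short steps, Python scripts to look and compute and a tool call to move; the robot and the scene stay as the last step left them, time stands still between calls to the robot, and variables do not carry over. Pictures are saved under pics/ and viewed, and the job is handed in when it is done.

Besides the shell and the picture viewer there is one more tool, called as name(argument=value, ...) on one line, values as JSON. step_arm: Moves the arm, as the interface text tells. Its arguments: {"type":"object","properties":{"series":{"type":"array","items":{"type":"array","items":{"type":"number"}}},"squeeze":{"type":"number"}},"required":["series"]}

```bash
mkdir -p pics; python3 - <<'E'
from station import *
import cv2, numpy as np
for n in ("scene","top"):
    im=capture(n); cv2.imwrite(f"pics/{n}0.png",im)
    c=get_calibration(n); print(n,c)
    for q in ("rack","rail_nominal","rack_stop","slot_nominal","bin_grip","bin_lip","bin_heel","bin","oil_mid","housing_mid"):
        r=place_of(n,q); print(q,[(np.round(d["point"],1).tolist(),round(d["conf"],2)) for d in r[:3]])
s=get_state(); print(s)
E
```

```text
scene {'mtx': array([[398.76254722,   0.        , 253.1510502 ],
       [  0.        , 398.76254722, 198.02437638],
       [  0.        ,   0.        ,   1.        ]]), 'extrinsics': array([[-0.83418523, -0.55130978,  0.0138757 ,  0.31846236],
       [ 0.40338917, -0.59282396,  0.69702003, -0.43549633],
       [-0.37604811,  0.58704112,  0.71691739, -0.83585115],
       [ 0.        ,  0.        ,  0.        ,  1.        ]])}
rack [([261.3, 192.1], 0.96)]
rail_nominal [([211.3, 184.4], 0.67), ([226.6, 279.8], 0.55)]
rack_stop [([259.2, 159.3], 0.56), ([232.6, 306.6], 0.23)]
slot_nominal [([222.2, 173.1], 0.59)]
bin_grip [([213.2, 307.6], 0.59)]
bin_lip [([215.0, 287.6], 0.72)]
bin_heel [([227.7, 278.8], 0.81)]
bin [([229.8, 305.2], 0.65), ([211.3, 183.1], 0.2)]
oil_mid [([170.0, 311.5], 0.83)]
housing_mid [([257.0, 157.3], 0.67), ([301.2, 193.1], 0.61)]
top {'mtx': array([[433.85412729,   0.        , 251.37536873],
       [  0.        , 433.85412729, 195.17507037],
       [  0.        ,   0.        ,   1.        ]]), 'extrinsics': array([[-2.36705042e-03, -9.99432376e-01,  3.36053876e
[... 650 characters left out ...]
.2], 0.72)]
housing_mid [([200.3, 148.3], 0.46)]
{'t': 1.1, 'q': array([-1.33088120e+00,  2.63914519e-01,  1.60399797e+00, -2.88705059e-05,
        1.27372743e+00, -3.68903252e-02]), 'joint_velocities': array([ 0.00028305,  0.00127667, -0.00025513,  0.00022361, -0.00033592,
       -0.00077199]), 'tau': array([-9.23421067e-04, -5.15082979e+01, -3.67733037e+01, -1.99487386e-04,
        9.54261886e-04, -9.53205898e-06]), 'tcp_pos': array([ 0.18445785, -0.64929165,  0.21087103]), 'eef_rot': array([-2.50667339e+00,  1.89371058e+00,  8.49373370e-05]), 'force': array([0.78309581, 0.34691241, 0.41802868]), 'wrist_torque': array([ 0.00848713, -0.00370613, -0.06750237]), 'opening': 1.0011680003826178}
```

```bash
python3 - <<'E'
import cv2
for n in ("scene","top"):
    im=cv2.imread(f"pics/{n}0.png"); cv2.imwrite(f"pics/{n}0b.png",cv2.resize(im[90:350,60:400] if n=="top" else im[90:380,90:420],None,fx=2.2,fy=2.0 if 0 else 2.2,interpolation=cv2.INTER_CUBIC)[:600,:800])
E
```

```text
(no output)
```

View pics/scene0.png

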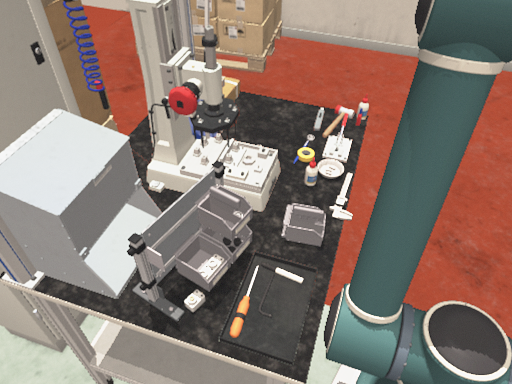

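View pics/top0.png

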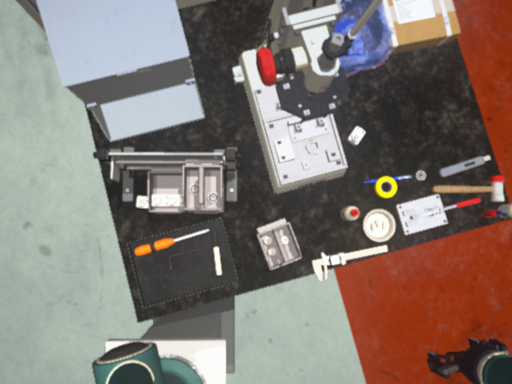

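View pics/top0b.png

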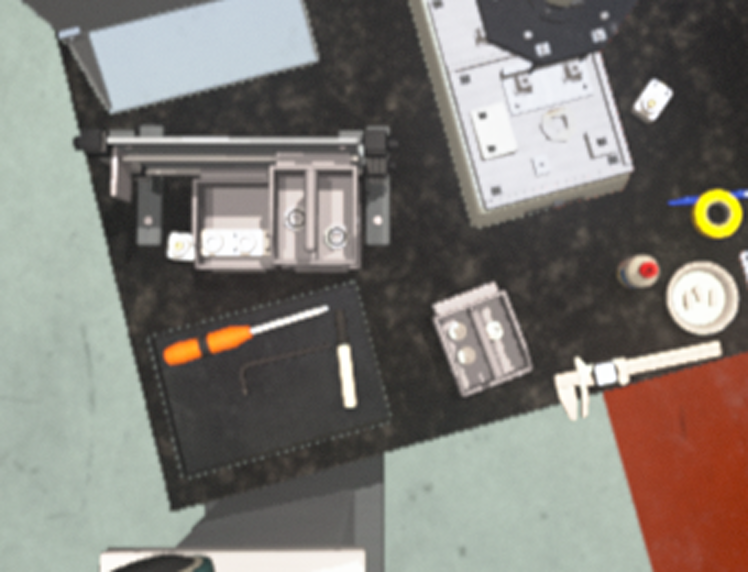

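View pics/scene0b.png

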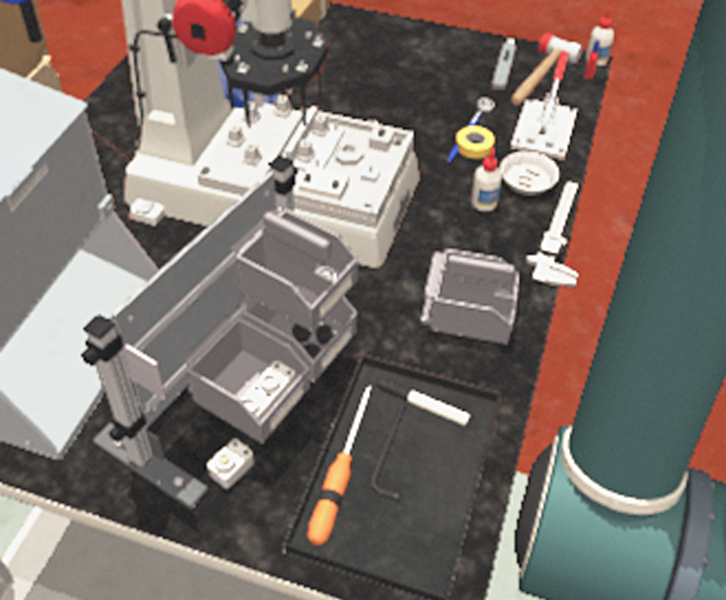

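```bash
cat > h.py <<'E'
import numpy as np, cv2
from station import *
from scipy.optimize import least_squares
def proj(n,P):
    c=get_calibration(n); P=np.atleast_2d(P)
    p=(c["extrinsics"]@np.c_[P,np.ones(len(P))].T)[:3].T
    u=np.c_[p[:,0],-p[:,1],-p[:,2]]@c["mtx"].T
    return u[:,:2]/u[:,2:]   # col,row
def back(n,rc,z):
    c=get_calibration(n);R=c["extrinsics"][:3,:3];t=c["extrinsics"][:3,3]
    d=np.linalg.inv(c["mtx"])@[rc[1],rc[0],1];d=R.T@[d[0],-d[1],-d[2]];o=-R.T@t
    return o+d*(z-o[2])/d[2]
def fitplanar(obs,x0):
    # obs: (cam, local pt, [row,col])
    def P(v,l): c,s=np.cos(v[2]),np.sin(v[2]); return np.array([v[0]+c*l[0]-s*l[1],v[1]+s*l[0]+c*l[1],l[2]])
    f=lambda v:np.concatenate([proj(n,P(v,l))[0]-[rc[1],rc[0]] for n,l,rc in obs])
    r=least_squares(f,x0,loss="soft_l1",f_scale=2.0,x_scale=[.01,.01,.05]); return r.x,f(r.x).reshape(-1,2)
E
python3 - <<'E'
from h import *
pts={"bin":(0,0,0),"bin_grip":(0,0,.082),"bin_lip":(.055,0,.057),"bin_heel":(.0635,0,.005)}
m={"scene":{"bin":[229.8,305.2],"bin_grip":[213.2,307.6],"bin_lip":[215,287.6],"bin_heel":[227.7,278.8]},
"top":{"bin":[244.4,278.2],"bin_grip":[245,280.4],"bin_lip":[226.1,271.3],"bin_heel":[225.3,266.9]}}
for n in m:
  for k in m[n]: print(n,k,back(n,m[n][k],pts[k][2]).round(4))
for cams in (["top"],["scene","top"]):
  print(fitplanar([(n,pts[k],m[n][k]) for n in cams for k in m[n]],[.55,-.3,.3]))
rp={"rack":(0,0,0),"rail_nominal":(0,0,.2),"rack_stop":(-.02,.125,.182),"slot_nominal":(-.003,.04,.2)}
m={"scene":{"rack":[261.3,192.1],"rail_nominal":[211.3,184.4],"slot_nominal":[222.2,173.1]},
"top":{"rack":[174.5,179.1],"rail_nominal":[162.9,168.6],"rack_stop":[170.7,118.3],"slot_nominal":[158.8,151.2]}}
for n in m:
  for k in m[n]: print(n,k,back(n,m[n][k],rp[k][2]).round(4))
print(fitplanar([(n,rp[k],m[n][k]) for n in m for k in m[n]],[.6,-.05,0]))
for n,q,z in (("top","oil",[215.6,351.2,.05]),("scene","oil",[170,311.5,.05]),("top","h",[200.3,148.3,.015]),("scene","h",[301.2,193.1,.015])): print(q if 0 else n,back(n,z[:2] if 0 else q if isinstance(q,list) else z[:2],z[2] if len(z)>2 else .05).round(4)) 
E
```

```text
scene bin [ 0.401  -0.3051  0.    ]
scene bin_grip [ 0.3987 -0.2962  0.082 ]
scene bin_lip [ 0.4508 -0.2798  0.057 ]
scene bin_heel [ 0.4672 -0.2648  0.005 ]
top bin [ 0.4018 -0.303   0.    ]
top bin_grip [ 0.4019 -0.3008  0.082 ]
top bin_lip [ 0.4505 -0.2799  0.057 ]
top bin_heel [ 0.4538 -0.272   0.005 ]
(array([ 0.40090352, -0.30258846,  0.4802187 ]), array([[-0.16246872,  0.313651  ],
       [ 0.68752161,  0.38992524],
       [-1.04267036,  0.32019452],
       [ 0.4434619 , -1.24283235]]))
(array([ 0.40124039, -0.30180665,  0.46973863]), array([[-0.6092156 ,  0.67673931],
       [ 0.13768824, -1.62048222],
       [-0.37256403,  0.70620953],
       [ 4.18161695, -0.42567706],
       [-0.44848106,  0.19062279],
       [ 0.38038083,  0.25781143],
       [-1.14693782,  0.09006705],
       [ 0.37274312, -1.47768777]]))
scene rack [ 0.6032 -0.0343  0.    ]
scene rail_nominal [ 0.6033 -0.0361  0.2   ]
scene slot_nominal [0.6027 0.0044 0.2   ]
top rack [ 0.594  -0.0308  0.    ]
top rail_nominal [ 0.5927 -0.0331  0.2   ]
top rack_stop [0.577  0.0858 0.182 ]
top slot_nominal [0.6021 0.0068 0.2   ]
(array([ 0.60116698, -0.03410014,  0.02002959]), array([[ 0.52461953,  0.40356803],
       [ 0.15702679,  0.90340692],
       [ 1.36548077,  1.38998898],
       [ 1.24791606, -2.56219798],
       [ 0.49815336, -3.6565103 ],
       [-2.02374705, -0.73330227],
       [ 0.37219796,  2.01799194]]))
top [ 0.4781 -0.493   0.05  ]
scene [ 0.4867 -0.4957  0.05  ]
top [0.5215 0.0491 0.015 ]
scene [0.5172 0.0637 0.015 ]
```

```bash
cat > ov.py <<'E'
from h import *
def T(v,L):
    L=np.array(L,float);c,s=np.cos(v[2]),np.sin(v[2]);z=v[3] if len(v)>3 else 0
    return np.c_[v[0]+c*L[:,0]-s*L[:,1],v[1]+s*L[:,0]+c*L[:,1],L[:,2]+z]
def box(x0,x1,y0,y1,z0,z1):
    c=[(x,y,z) for x in(x0,x1) for y in(y0,y1) for z in(z0,z1)]
    return [(c[i],c[j]) for i in range(8) for j in range(i+1,8) if bin_(i^j)]
def bin_(k): return k in(1,2,4)
def draw(n,im,items,crop,f,out):
    r0,r1,c0,c1=crop
    im=cv2.resize(im[r0:r1,c0:c1],None,fx=f,fy=f,interpolation=cv2.INTER_CUBIC)
    for v,segs,col in items:
        for a,b in segs:
            p=proj(n,T(v,[a,b])); p=((p+.5-[c0,r0])*f).round().astype(int)
            cv2.line(im,tuple(map(int,p[0])),tuple(map(int,p[1])),col,1,cv2.LINE_AA)
    cv2.imwrite(out,im)
B=[s for s in box(-.05,.05,-.045,.045,.06,.06)]+box(-.042,.042,-.006,.006,.068,.096)+box(.05,.063,-.038,.038,.057,.060)
R=box(-.04,.022,.125,.125,.152,.212)+[((0,-.123,.2),(0,.123,.2)),((0,-.123,.25),(0,.123,.25)),((0,-.156,0),(0,.156,0))]
H=box(-.113+.05-.05-.003,-.013,-.121,-.031,.203,.203)
E
python3 - <<'E'
from ov import *
bv=[.401,-.302,.475]; rv=[.6012,-.0341,.02]
for n,c in (("top",(120,290,85,320)),("scene",(150,330,120,350))):
    draw(n,cv2.imread(f"pics/{n}0.png"),[(bv,B,(0,255,0)),(rv,R,(0,0,255)),(rv,H,(255,0,0))],c,3.3,f"pics/ov_{n}.png")
E
```

```text
(no output)
```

View pics/ov_top.png

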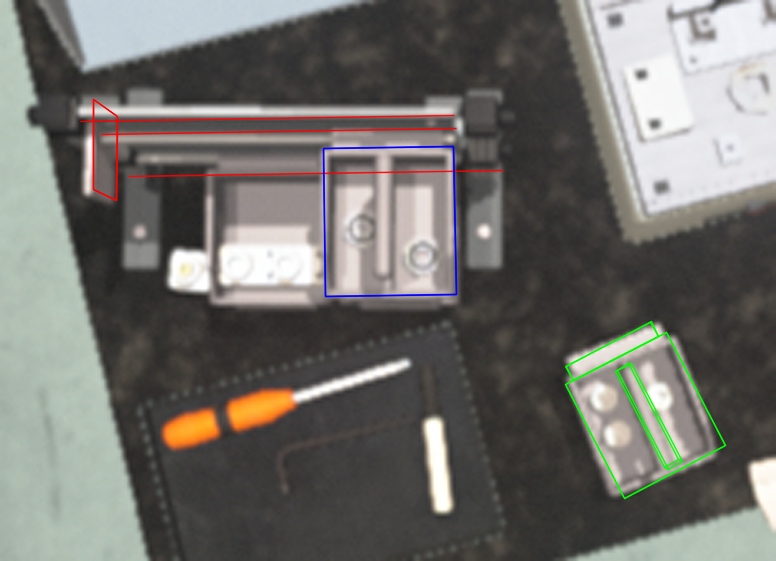

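View pics/ov_scene.png

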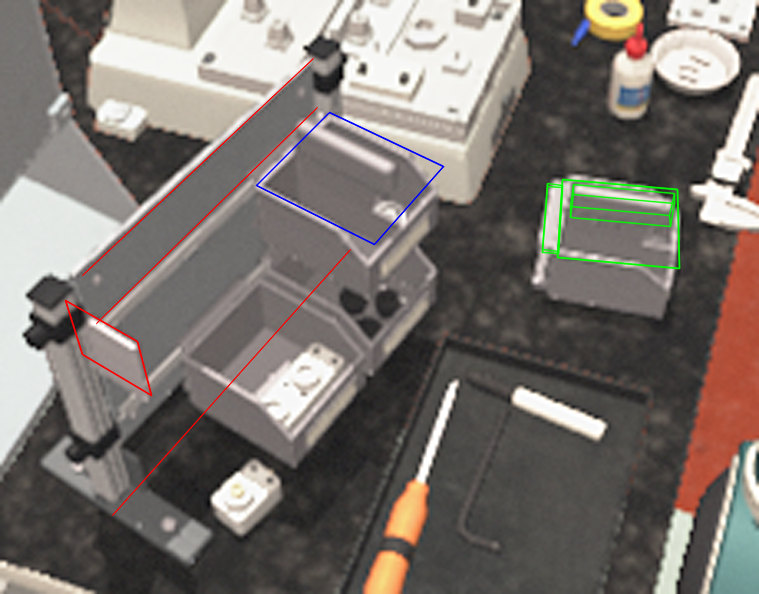

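```bash
cat > st.py <<'E'
from h import *
from scipy.spatial.transform import Rotation as Ro
s=get_state();M=Ro.from_rotvec(s["eef_rot"]).as_matrix()
print("t",round(s["t"],2),"tcp",s["tcp_pos"].round(4),"jawyaw",np.degrees(np.arctan2(M[1,0],M[0,0])).round(2),"tilt z",M[:,2].round(4),"F",s["force"].round(2),"Mw",s["wrist_torque"].round(2),"op",round(s["opening"],3),"q",s["q"].round(2))
E
python3 st.py
python3 - <<'E'
from h import *
capture("top")
for q in ("bin_grip","bin"):
  r=silhouettes("top",q)[:1]
  for d in r:
    m=d["pixels"].astype(np.uint8); print(q,d["conf"],m.sum(),cv2.minAreaRect(cv2.findNonZero(m)),d["point"])
im=cv2.imread("pics/top0.png"); cv2.imwrite("pics/binz.png",cv2.resize(im[210:280,245:315],None,fx=8,fy=8,interpolation=cv2.INTER_CUBIC))
E
```

```text
t 1.1 tcp [ 0.1845 -0.6493  0.2109] jawyaw -74.14 tilt z [-0.  0. -1.] F [0.78 0.35 0.42] Mw [ 0.01 -0.   -0.07] op 1.001 q [-1.33  0.26  1.6  -0.    1.27 -0.04]
bin_grip 0.63 1379 ((278.412353515625, 243.57217407226562), (44.1544189453125, 35.96969985961914), 68.96248626708984) [244.1, 279.2]
bin 0.97 1420 ((278.3196105957031, 244.0309600830078), (44.80058670043945, 36.61586380004883), 68.96248626708984) [244.0, 276.9]
```

View pics/binz.png

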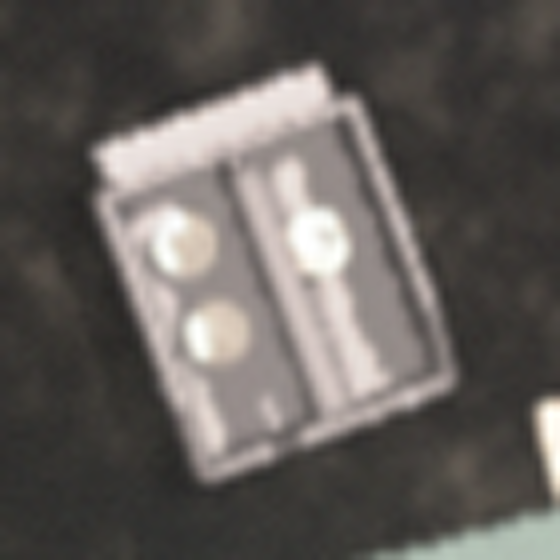

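```bash
python3 - <<'E'
from ov import *
z=lambda c,r:[210+r/8-.5,245+c/8-.5]
o=[("top",(.05,.045,.06),z(105,197)),("top",(.05,-.045,.06),z(353,98)),("top",(.063,.038,.06),z(95,150)),("top",(.063,-.038,.06),z(320,65)),
("top",(-.05,.045,.05),z(207,480)),("top",(-.05,-.045,.05),z(457,380)),
("top",(.042,.006,.096),z(236,158)),("top",(.042,-.006,.096),z(268,150)),("top",(-.042,-.006,.096),z(348,405)),("top",(-.042,.006,.096),z(315,425))]
v,r=fitplanar(o,[.4,-.3,.36]);print(v,r.round(1))
o+= [("top",(0,0,0),[244.4,278.2]),("top",(0,0,.082),[245,280.4]),("scene",(0,0,0),[229.8,305.2]),("scene",(0,0,.082),[213.2,307.6]),("scene",(.055,0,.057),[215,287.6])]
v,r=fitplanar(o,[.4,-.3,.36]);print(v,r.round(1))
for n,c in (("top",(205,285,240,320)),("scene",(170,280,260,360))):
    draw(n,cv2.imread(f"pics/{n}0.png"),[(v,B,(0,255,0))],c,6,f"pics/ov2_{n}.png")
a=cv2.imread("pics/ov2_top.png");b=cv2.imread("pics/ov2_scene.png")
a=cv2.resize(a,(400,400));b=cv2.resize(b,(400,440));cv2.imwrite("pics/ov2.png",np.hstack([cv2.copyMakeBorder(a,0,40,0,0,0),b]))
E
```

```text
[ 0.40066888 -0.30075509  0.35153788] [[-1.  -0.9]
 [ 0.3 -0.5]
 [ 1.  -0.7]
 [ 0.1 -0.2]
 [-0.6 -0.1]
 [ 0.3  0.2]
 [-1.1  1.5]
 [-0.7  0.8]
 [ 1.   0.5]
 [ 0.7 -0.4]]
[ 0.40069734 -0.30090097  0.35385742] [[-1.  -0.9]
 [ 0.3 -0.6]
 [ 1.  -0.7]
 [ 0.1 -0.2]
 [-0.5 -0.1]
 [ 0.4  0.2]
 [-1.1  1.5]
 [-0.7  0.8]
 [ 1.1  0.4]
 [ 0.8 -0.4]
 [-0.8  0.4]
 [ 0.   0.5]
 [-0.6  1. ]
 [ 0.2 -1.3]
 [-0.1 -0.7]]
```

View pics/ov2.png

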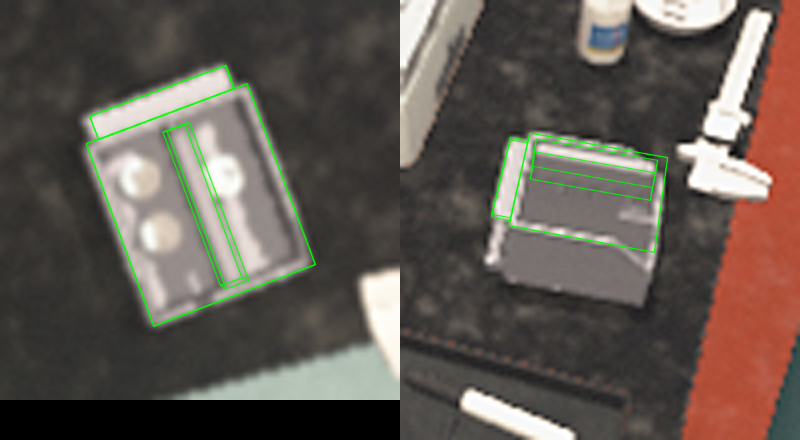

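step_arm(series=[[1.8,2.9,0,0.9,0.1],[1.8,2.9,0,0.9,0.1],[1.8,2.9,0,0.9,0.1],[1.8,2.9,0,0.9,0.1],[1.8,2.9,0,0.7,0.1]], squeeze=50)

```text
t: 1.67
tcp_pos: [0.275, -0.503, 0.2109]
eef_rot: [-2.576, 1.798, -0.0]
force: [0.8, 0.1, 0.7]
opening: 0.45
```

step_arm(series=[[1.8,2.9,0,0,0.1],[1.8,2.9,0,0,0.1],[1.8,2.9,0,0,0.1],[1.8,2.9,0,0,0.1],[1.8,2.9,0,0,0.1]])

```text
t: 2.08
tcp_pos: [0.3651, -0.3579, 0.2111]
eef_rot: [2.576, -1.799, 0.001]
force: [1.0, -0.6, 0.4]
opening: 0.453
```

step_arm(series=[[1.8,2.9,0,0,0.1],[1.8,2.9,0,0,0.1],[0,0,-2,0,0.1],[0,0,-2,0,0.1],[0,0,0,0,0.1]])

```text
t: 2.5
tcp_pos: [0.3987, -0.2987, 0.1673]
eef_rot: [-2.577, 1.796, 0.01]
force: [0.3, 0.7, -0.5]
opening: 0.451
```

```bash
python3 st.py; python3 - <<'E'
from h import *
im=capture("top"); cv2.imwrite("pics/t1.png",cv2.resize(im[190:300,220:340],None,fx=5,fy=5))
im=capture("scene"); cv2.imwrite("pics/s1.png",cv2.resize(im[100:300,230:400],None,fx=3,fy=3))
E
```

```text
t 2.5 tcp [ 0.3987 -0.2987  0.1673] jawyaw -69.73 tilt z [-0.0049  0.004  -1.    ] F [ 0.33  0.73 -0.47] Mw [ 0.1   0.07 -0.05] op 0.451 q [-0.69 -0.04  2.02 -0.    1.16  0.52]
```

View pics/t1.png

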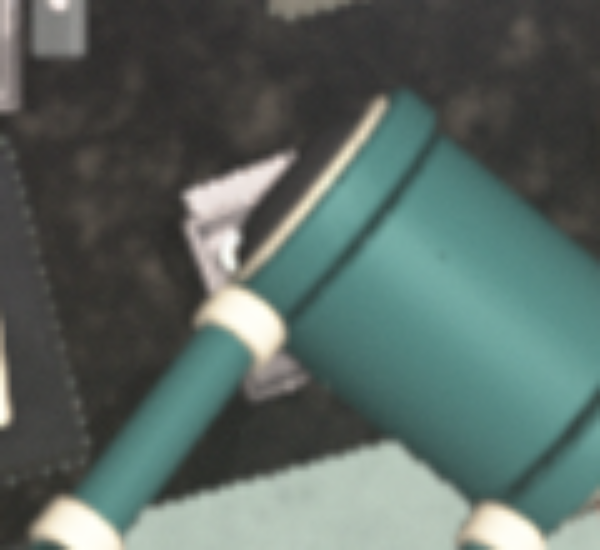

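View pics/s1.png

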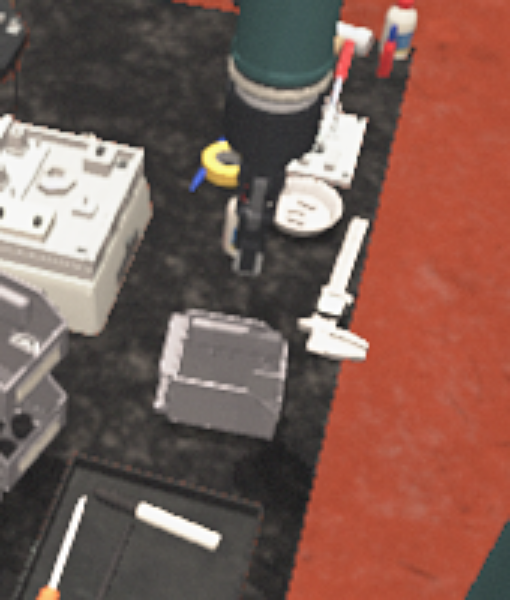

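step_arm(series=[[0,0,-2.5,0,0.1],[0,0,-2.5,0,0.1],[0,0,-2,0,0.1],[0,0,-1.2,0,0.1],[0,0,0,0,0.1]])

```text
t: 3.02
tcp_pos: [0.399, -0.3008, 0.0871]
eef_rot: [-2.575, 1.8, 0.006]
force: [0.2, -0.3, -0.3]
opening: 0.449
```

step_arm(series=[[0,0,-1.2,0,0.1],[0,0,-1.2,0,0.1],[0,0,0,0,0.1],[0,0,0,0,0.1]])

```text
t: 3.35
tcp_pos: [0.4002, -0.3011, 0.0645]
eef_rot: [-2.576, 1.798, 0.002]
force: [0.3, 0.7, 0.6]
opening: 0.453
```

```bash
python3 st.py; python3 - <<'E'
from h import *
im=capture("scene"); cv2.imwrite("pics/s2.png",cv2.resize(im[160:270,260:360],None,fx=5,fy=5,interpolation=cv2.INTER_CUBIC))
E
```

```text
t 3.35 tcp [ 0.4002 -0.3011  0.0645] jawyaw -69.85 tilt z [-8.e-04  7.e-04 -1.e+00] F [0.25 0.72 0.65] Mw [-0.    0.02  0.04] op 0.453 q [-0.69  0.08  2.11 -0.    0.95  0.52]
```

View pics/s2.png

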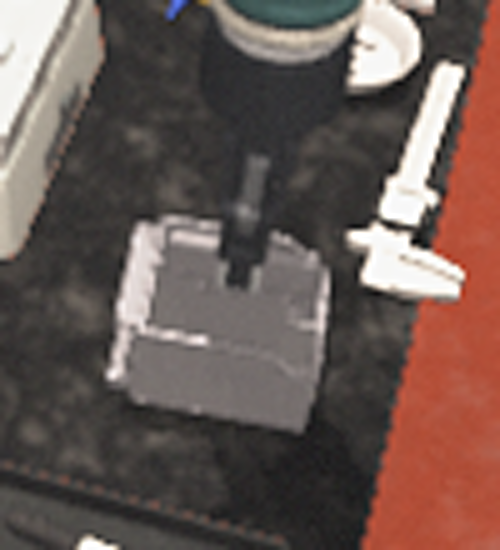

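step_arm(series=[[0,0,0,0,0.4],[0,0,0,0,0.6],[0,0,0,0,0.8],[0,0,0,0,1],[0,0,0,0,1]], squeeze=70)

```text
t: 3.82
tcp_pos: [0.4007, -0.3012, 0.0654]
eef_rot: [-2.576, 1.798, -0.001]
force: [-1.2, 1.8, 2.8]
opening: 0.113
```

step_arm(series=[[0,0,0,0,1],[0,0,0.5,0,1],[0,0,1,0,1],[0,0,1,0,1],[0,0,0,0,1]])

```text
t: 4.23
tcp_pos: [0.4018, -0.3026, 0.0923]
eef_rot: [2.576, -1.798, 0.006]
force: [0.4, 0.2, -2.1]
opening: 0.114
```

```bash
python3 st.py
```

```text
t 4.23 tcp [ 0.4018 -0.3026  0.0923] jawyaw -69.84 tilt z [ 0.003  -0.0027 -1.    ] F [ 0.4   0.22 -2.08] Mw [-0.01 -0.    0.03] op 0.114 q [-0.69  0.04  2.09 -0.    1.    0.52]
```

step_arm(series=[[0,0,2,0,1],[0,0,3,0,1],[0,0,3,0,1],[0,0,3,0,1],[0,0,2.6,0,1]])

```text
t: 4.65
tcp_pos: [0.4006, -0.3016, 0.2281]
eef_rot: [2.576, -1.798, 0.003]
force: [0.3, -0.7, -3.3]
opening: 0.116
```

step_arm(series=[[-0.3,1.5,0,-3,1],[-0.3,2.5,0,-4,1],[-0.2,2.5,0,-4,1],[0,2.5,0,-4,1],[0,2.5,0,-4.2,1]])

```text
t: 5.07
tcp_pos: [0.392, -0.1854, 0.226]
eef_rot: [-2.235, 2.208, -0.001]
force: [0.6, -0.0, -3.5]
opening: 0.114
```

step_arm(series=[[0,3,0,0,1],[0,3,0,0,1],[0,3,0,0,1],[0,3,0,0,1],[0,2.5,0,0,1]])

```text
t: 5.48
tcp_pos: [0.392, -0.0396, 0.226]
eef_rot: [-2.239, 2.202, -0.0]
force: [0.5, -0.6, -2.9]
opening: 0.113
```

```bash
python3 st.py
```

```text
t 5.48 tcp [ 0.392  -0.0396  0.226 ] jawyaw -89.04 tilt z [ 7.e-04  4.e-04 -1.e+00] F [ 0.54 -0.58 -2.94] Mw [-0.04 -0.   -0.01] op 0.113 q [-0.16 -0.31  2.13  0.    1.31  1.39]
```

step_arm(series=[[0,2.5,0,0,1],[1,2.2,0,0,1],[2.5,0,0,0,1],[2.5,0,0,0,1],[1,0,0,0,1]])

```text
t: 5.9
tcp_pos: [0.4652, 0.0063, 0.2264]
eef_rot: [-2.24, 2.2, -0.004]
force: [0.4, -0.2, -2.1]
opening: 0.116
```

step_arm(series=[[0,0,0,0,1],[0,0,0,0,1]])

```text
t: 6.07
tcp_pos: [0.4619, 0.0056, 0.2255]
eef_rot: [2.239, -2.202, -0.002]
force: [-1.4, -0.3, -3.0]
opening: 0.115
```

```bash
python3 st.py; python3 - <<'E'
from ov import *
rv=[.6012,-.0341,.015]
s=get_state();p=s["tcp_pos"]; bv=[p[0],p[1],.0168,p[2]+.017-.082]
for n,c in (("top",(120,270,85,285)),("scene",(140,310,120,320))):
    im=capture(n)
    draw(n,im,[(bv,B,(0,255,0)),(rv,R,(0,0,255))],c,4,f"pics/ov3_{n}.png")
E
```

```text
t 6.07 tcp [0.4619 0.0056 0.2255] jawyaw -89.05 tilt z [-0.002 -0.    -1.   ] F [-1.42 -0.27 -2.96] Mw [-0.01  0.04 -0.  ] op 0.115 q [-0.04 -0.16  2.02 -0.    1.28  1.51]
```

View pics/ov3_top.png

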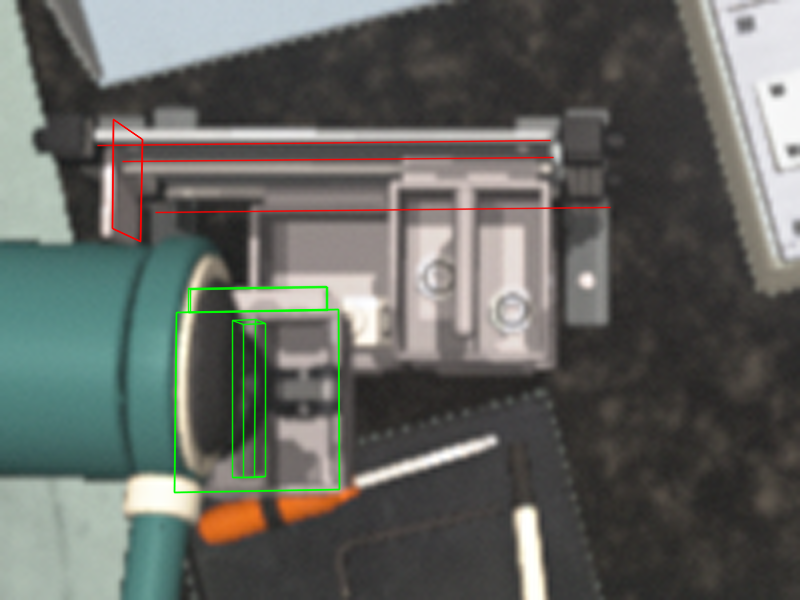

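View pics/ov3_scene.png

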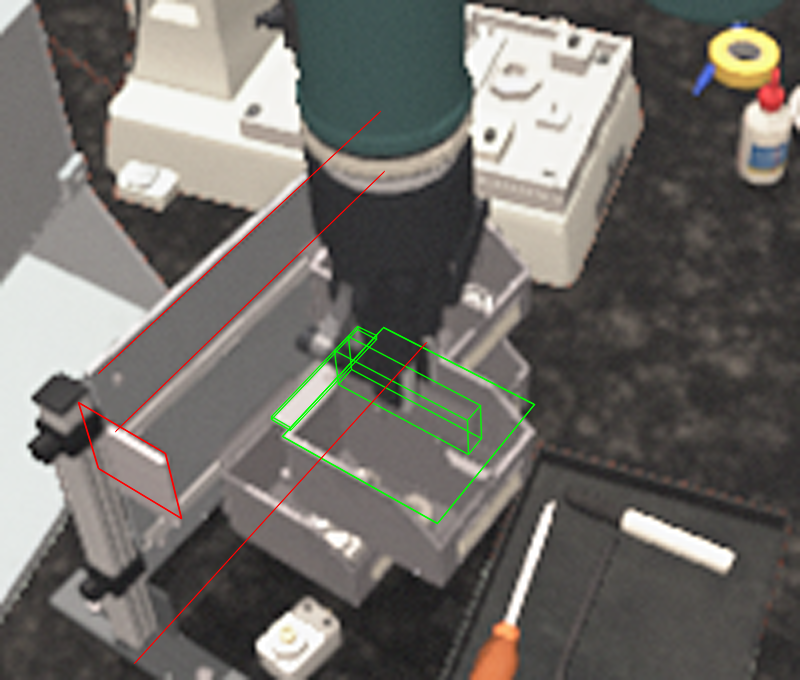

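```bash
python3 - <<'E'
from h import *
im=cv2.imread("pics/top0.png"); a=cv2.resize(im[140:185,90:245],None,fx=5,fy=5,interpolation=cv2.INTER_CUBIC)
im=cv2.imread("pics/scene0.png"); cv2.imwrite("pics/sz.png",cv2.resize(im[155:275,125:225],None,fx=6,fy=5,interpolation=cv2.INTER_CUBIC)) 
cv2.imwrite("pics/tz.png",a)
g=cv2.cvtColor(cv2.imread("pics/top0.png"),cv2.COLOR_BGR2GRAY).astype(int)
for c in (120,130,140,150,160,180,200,215): print(c,g[146:176,c].tolist())
E
```

```text
120 [60, 62, 70, 96, 119, 134, 179, 224, 200, 115, 78, 81, 80, 92, 120, 155, 159, 122, 105, 103, 98, 88, 71, 52, 50, 57, 55, 52, 52, 54]
130 [72, 108, 135, 137, 136, 144, 182, 221, 198, 118, 76, 78, 79, 89, 118, 156, 159, 110, 78, 79, 104, 141, 143, 97, 56, 51, 47, 50, 50, 52]
140 [51, 49, 50, 46, 46, 78, 158, 217, 198, 117, 76, 76, 80, 90, 120, 157, 161, 112, 78, 81, 104, 129, 128, 92, 57, 46, 51, 58, 59, 55]
150 [62, 58, 54, 51, 52, 87, 173, 230, 207, 120, 77, 78, 79, 88, 120, 159, 163, 114, 80, 81, 100, 124, 126, 106, 88, 102, 112, 85, 73, 73]
160 [58, 54, 57, 58, 64, 95, 172, 228, 204, 120, 75, 76, 79, 88, 120, 160, 167, 115, 80, 77, 88, 107, 124, 139, 136, 127, 116, 84, 77, 109]
180 [58, 61, 56, 55, 54, 68, 129, 188, 187, 117, 78, 77, 82, 87, 109, 149, 163, 114, 79, 80, 90, 108, 121, 135, 132, 129, 117, 84, 80, 109]
200 [52, 52, 54, 55, 54, 69, 131, 188, 190, 121, 78, 77, 84, 104, 129, 140, 143, 145, 163, 189, 197, 185, 190, 194, 195, 195, 197, 197, 199, 196]
215 [49, 49, 58, 102, 136, 147, 181, 218, 199, 128, 110, 124, 98, 101, 126, 138, 141, 144, 157, 187, 181, 113, 69, 81, 110, 137, 143, 144, 143, 149]
```

View pics/tz.png

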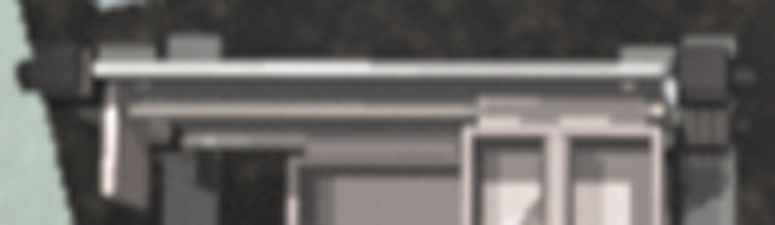

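View pics/sz.png

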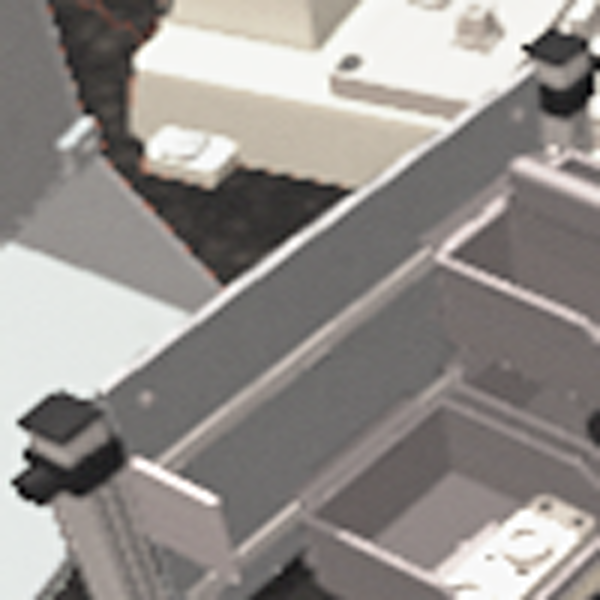

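```bash
python3 - <<'E'
from h import *
def ln(n,a,b,z,t):
    A=back(n,a,z);B=back(n,b,z); d=A-B; print(t,A.round(4),B.round(4),"yaw",np.arctan2(-d[0],d[1]).round(4))
for dz in (-.006,0,.006):
    ln("top",[154.5,120],[154.6,210],.25+dz,f"panel front top z{dz}")
    ln("top",[161.2,125],[161.4,180],.2+dz,"rail centre")
s=lambda c,r:[155+r/5-.5,125+c/6-.5]
for dz in (-.006,0,.006):
    ln("scene",s(112,398),s(520,85),.25+dz,"sc panel top")
    ln("scene",s(172,465),s(430,253),.2+dz,"sc rail")
E
```

```text
panel front top z-0.006 [0.6035 0.0661 0.244 ] [ 0.6041 -0.1306  0.244 ] yaw 0.0028
rail centre [0.5973 0.0678 0.194 ] [ 0.5973 -0.0583  0.194 ] yaw -0.0003
panel front top z0 [0.6024 0.0645 0.25  ] [ 0.603  -0.1309  0.25  ] yaw 0.0028
rail centre [0.5963 0.0662 0.2   ] [ 0.5962 -0.0591  0.2   ] yaw -0.0003
panel front top z0.006 [0.6013 0.0628 0.256 ] [ 0.6018 -0.1313  0.256 ] yaw 0.0028
rail centre [0.5952 0.0647 0.206 ] [ 0.5952 -0.0599  0.206 ] yaw -0.0003
sc panel top [0.6026 0.0897 0.244 ] [ 0.6048 -0.1454  0.244 ] yaw 0.0096
sc rail [0.5942 0.0805 0.194 ] [ 0.5972 -0.0714  0.194 ] yaw 0.0196
sc panel top [0.5982 0.0926 0.25  ] [ 0.6005 -0.1403  0.25  ] yaw 0.0096
sc rail [0.5902 0.0833 0.2   ] [ 0.5931 -0.0673  0.2   ] yaw 0.0196
sc panel top [0.5939 0.0955 0.256 ] [ 0.5961 -0.1353  0.256 ] yaw 0.0096
sc rail [0.5862 0.0861 0.206 ] [ 0.5891 -0.0632  0.206 ] yaw 0.0196
```

step_arm(series=[[1,0,-0.5,-0.5,1],[1.5,0,0,0,1],[1.5,0,0,0,1],[0.8,0,0,0,1],[0,0,0,0,1]])

```text
t: 6.58
tcp_pos: [0.5118, 0.0055, 0.2207]
eef_rot: [-2.229, 2.213, -0.001]
force: [-0.6, 0.3, -3.8]
opening: 0.114
```

step_arm(series=[[0.3,0,0,0,1],[0.3,0,0,0,1],[0.3,0,0,0,1],[0,0,0,0,1],[0,0,0,0,1]])

```text
t: 7.0
tcp_pos: [0.5193, 0.0057, 0.221]
eef_rot: [2.23, -2.213, -0.0]
force: [-0.1, -0.5, -3.0]
opening: 0.113
```

```bash
python3 st.py
```

```text
t 7.0 tcp [0.5193 0.0057 0.221 ] jawyaw -89.54 tilt z [-0.  0. -1.] F [-0.11 -0.54 -2.99] Mw [ 0.06  0.04 -0.02] op 0.113 q [-0.04 -0.04  1.92  0.    1.26  1.53]
```

step_arm(series=[[0.2,0,0,0,1],[0.2,0,0,0,1],[0.2,0,0,0,1],[0.2,0,0,0,1],[0,0,0,0,1]])

```text
t: 7.42
tcp_pos: [0.5279, 0.0057, 0.2209]
eef_rot: [-2.23, 2.212, -0.0]
force: [-0.3, -0.1, -4.1]
opening: 0.119
```

step_arm(series=[[0.2,0,0,0,1],[0,0,0,0,1],[0.2,0,0,0,1],[0,0,0,0,1]])

```text
t: 7.75
tcp_pos: [0.5318, 0.0057, 0.2209]
eef_rot: [-2.23, 2.212, -0.0]
force: [0.8, -0.5, -3.5]
opening: 0.115
```

step_arm(series=[[0.2,0,0,0,1],[0,0,0,0,1],[0.2,0,0,0,1],[0,0,0,0,1]])

```text
t: 8.08
tcp_pos: [0.5358, 0.0057, 0.2209]
eef_rot: [-2.23, 2.212, -0.0]
force: [-0.8, 0.2, -4.1]
opening: 0.11
```

step_arm(series=[[0.1,0,0,0,1],[0,0,0,0,1],[0.1,0,0,0,1],[0,0,0,0,1]])

```text
t: 8.42
tcp_pos: [0.5376, 0.0057, 0.2209]
eef_rot: [-2.23, 2.212, -0.0]
force: [0.1, 0.1, -3.4]
opening: 0.115
```

step_arm(series=[[0.1,0,0,0,1],[0,0,0,0,1],[0.1,0,0,0,1],[0,0,0,0,1]])

```text
t: 8.75
tcp_pos: [0.5396, 0.0057, 0.2209]
eef_rot: [-2.23, 2.212, -0.0]
force: [-0.0, -0.3, -3.3]
opening: 0.113
```

step_arm(series=[[0.1,0,0,0,1],[0,0,0,0,1],[0,0,0,0,1]])

```text
t: 9.0
tcp_pos: [0.5405, 0.0057, 0.2208]
eef_rot: [2.23, -2.212, -0.0]
force: [-0.5, 0.2, -4.3]
opening: 0.113
```

step_arm(series=[[0.1,0,0,0,1],[0,0,0,0,1],[0,0,0,0,1]])

```text
t: 9.25
tcp_pos: [0.5411, 0.0058, 0.2208]
eef_rot: [2.23, -2.212, -0.001]
force: [-1.9, -0.4, -2.6]
opening: 0.113
```

step_arm(series=[[0.1,0,0,0,1],[0,0,0,0,1],[0,0,0,0,1]])

```text
t: 9.5
tcp_pos: [0.5413, 0.006, 0.2208]
eef_rot: [2.229, -2.212, -0.004]
force: [-5.4, 0.5, -0.2]
opening: 0.114
```

step_arm(series=[[-0.05,0,-0.2,0,1],[0,0,-0.2,0,1],[0,0,-0.2,0,1],[0,0,0,0,1]])

```text
t: 9.83
tcp_pos: [0.5413, 0.0056, 0.2142]
eef_rot: [2.229, -2.212, -0.002]
force: [-4.6, -0.6, -2.1]
opening: 0.112
```

step_arm(series=[[0,0,-0.2,0,1],[0,0,-0.2,0,1],[0,0,0,0,1]])

```text
t: 10.08
tcp_pos: [0.5413, 0.0056, 0.2103]
eef_rot: [2.229, -2.212, -0.002]
force: [-4.8, 0.2, -2.6]
opening: 0.112
```

```bash
python3 st.py
```

```text
t 10.08 tcp [0.5413 0.0056 0.2103] jawyaw -89.55 tilt z [-1.5e-03 -1.0e-04 -1.0e+00] F [-4.85  0.16 -2.61] Mw [-0.07  0.96 -0.14] op 0.112 q [-0.04  0.01  1.89 -0.    1.24  1.53]
```

step_arm(series=[[0,0,-0.1,0,1],[0,0,-0.1,0,1],[0,0,0,0,1]])

```text
t: 10.33
tcp_pos: [0.5414, 0.0056, 0.2087]
eef_rot: [2.229, -2.212, -0.001]
force: [-5.4, 0.2, -1.0]
opening: 0.114
```

step_arm(series=[[0,0,-0.1,0,1],[0,0,-0.1,0,1],[0,0,0,0,1]])

```text
t: 10.58
tcp_pos: [0.5414, 0.0056, 0.207]
eef_rot: [2.229, -2.212, -0.001]
force: [-5.8, 0.3, 0.2]
opening: 0.118
```

step_arm(series=[[0,0,-0.1,0,1],[0,0,-0.1,0,1],[0,0,0,0,1]])

```text
t: 10.83
tcp_pos: [0.5414, 0.0057, 0.2069]
eef_rot: [2.23, -2.212, -0.001]
force: [-10.4, 0.6, 8.9]
opening: 0.116
```

step_arm(series=[[-0.1,0,0.2,0,1],[0,0,0,0,1],[0,0,0,0,1]])

```text
t: 11.08
tcp_pos: [0.5412, 0.0057, 0.207]
eef_rot: [-2.23, 2.212, -0.001]
force: [-4.1, -0.0, 0.0]
opening: 0.117
```

step_arm(series=[[-0.1,0,0,0,1],[-0.1,0,0,0,1],[0,0,0,0,1],[0,0,0,0,1]])

```text
t: 11.42
tcp_pos: [0.5395, 0.0057, 0.2068]
eef_rot: [-2.23, 2.212, -0.001]
force: [-0.1, -0.4, -3.6]
opening: 0.117
```

step_arm(series=[[-0.1,0,0,0,1],[0,0,0,0,1],[0,0,0,0,1]])

```text
t: 11.67
tcp_pos: [0.5388, 0.0059, 0.2069]
eef_rot: [-2.229, 2.212, -0.002]
force: [3.2, 0.7, -6.2]
opening: 0.111
```

```bash
python3 st.py; python3 - <<'E'
from ov import *
s=get_state();p=s["tcp_pos"]; bv=[p[0],p[1],.008,p[2]+.017-.082]
rv=[.6045,-.0341,.008,-.001]
for n,c in (("top",(120,270,85,285)),("scene",(140,310,120,320))):
    im=capture(n)
    draw(n,im,[(bv,B,(0,255,0)),([.6012,-.0341,.008],R,(0,0,255))],c,4,f"pics/ov4_{n}.png")
E
```

```text
t 11.67 tcp [0.5388 0.0059 0.2069] jawyaw -89.55 tilt z [ 1.8e-03  4.0e-04 -1.0e+00] F [ 3.15  0.68 -6.2 ] Mw [ 0.15 -0.58 -0.05] op 0.111 q [-0.04  0.01  1.9   0.    1.23  1.53]
```

View pics/ov4_scene.png

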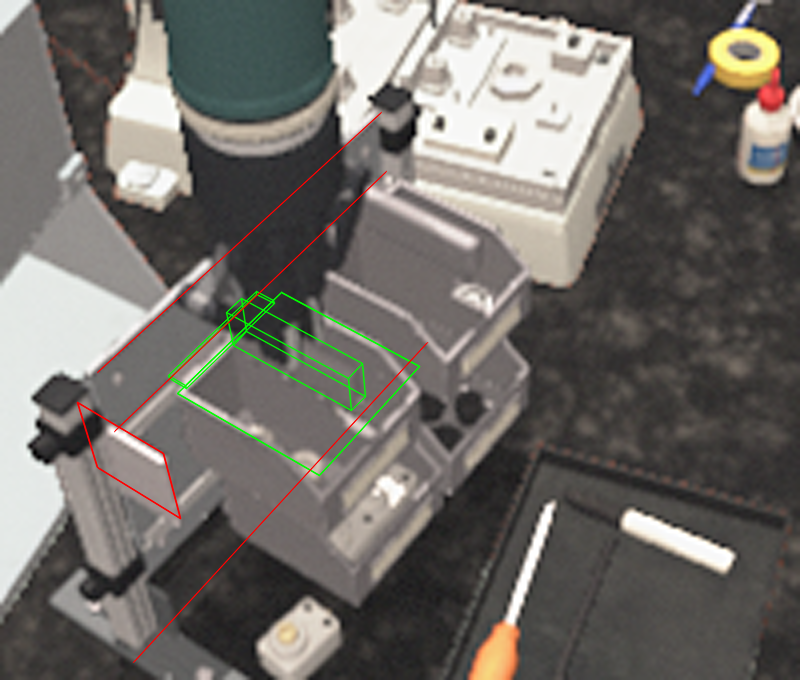

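View pics/ov4_top.png

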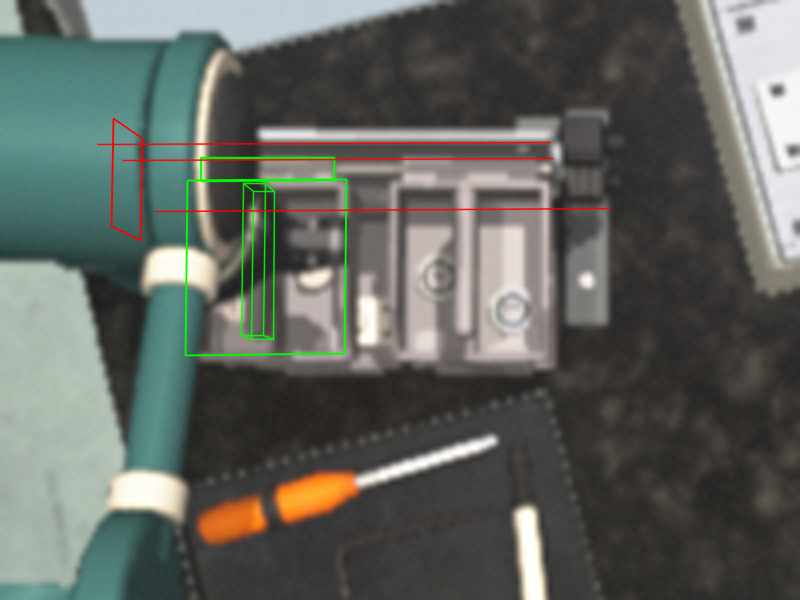

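step_arm(series=[[0.15,0,-0.1,0,1],[0,0,0,0,1],[0,0,0,0,1],[0,0,0,0,1],[0,0,0,0,1]])

```text
t: 12.18
tcp_pos: [0.5393, 0.0056, 0.2062]
eef_rot: [2.23, -2.212, -0.0]
force: [-0.7, 0.2, -0.3]
opening: 0.112
```

```bash
python3 st.py
```

```text
t 12.18 tcp [0.5393 0.0056 0.2062] jawyaw -89.54 tilt z [-1.e-04 -1.e-04 -1.e+00] F [-0.74  0.18 -0.28] Mw [0.02 0.07 0.01] op 0.112 q [-0.04  0.01  1.9  -0.    1.23  1.53]
```

step_arm(series=[[0,0,-0.05,0,1],[0,0,0,0,1],[0,0,0,0,1],[0,0,0,0,1],[0,0,0,0,1]])

```text
t: 12.6
tcp_pos: [0.5391, 0.0057, 0.2057]
eef_rot: [2.23, -2.212, -0.001]
force: [-4.2, 1.6, 3.7]
opening: 0.114
```

step_arm(series=[[0,0.2,0,0,1],[0,0.3,0,0,1],[0,0.4,0,0,1],[0,0.4,0,0,1],[0,0,0,0,1]])

```text
t: 13.02
tcp_pos: [0.54, 0.0173, 0.206]
eef_rot: [2.229, -2.212, 0.005]
force: [-4.3, -4.4, 4.4]
opening: 0.113
```

```bash
python3 st.py
```

```text
t 13.02 tcp [0.54   0.0173 0.206 ] jawyaw -89.56 tilt z [ 0.0013 -0.0032 -1.    ] F [-4.33 -4.42  4.43] Mw [-0.88  0.44 -0.27] op 0.113 q [-0.01  0.01  1.9  -0.    1.23  1.55]
```

step_arm(series=[[-0.03,0.3,0.05,0,1],[0,0.4,0,0,1],[0,0.4,0,0,1],[0,0.4,0,0,1],[0,0,0,0,1]])

```text
t: 13.43
tcp_pos: [0.5396, 0.0346, 0.2059]
eef_rot: [-2.23, 2.211, -0.0]
force: [0.0, -1.4, 0.9]
opening: 0.109
```

step_arm(series=[[0,0.3,0,0,1],[0,0.2,0,0,1],[0,0.1,0,0,1],[0,0,0,0,1]])

```text
t: 13.77
tcp_pos: [0.5393, 0.0402, 0.2058]
eef_rot: [-2.23, 2.212, 0.0]
force: [1.0, -1.4, -0.8]
opening: 0.116
```

```bash
python3 st.py
```

```text
t 13.77 tcp [0.5393 0.0402 0.2058] jawyaw -89.52 tilt z [ 3.e-04  5.e-04 -1.e+00] F [ 1.02 -1.43 -0.75] Mw [-0.31 -0.19 -0.1 ] op 0.116 q [0.03 0.01 1.9  0.   1.23 1.59]
```

step_arm(series=[[0,0.1,0,0,1],[0,0.1,0,0,1],[0,0,0,0,1]])

```text
t: 14.02
tcp_pos: [0.5392, 0.0418, 0.2059]
eef_rot: [-2.23, 2.212, 0.0]
force: [0.7, -1.7, -0.4]
opening: 0.112
```

step_arm(series=[[0,0.1,0,0,1],[0,0.1,0,0,1],[0,0,0,0,1]])

```text
t: 14.27
tcp_pos: [0.5391, 0.0438, 0.2059]
eef_rot: [-2.23, 2.212, 0.0]
force: [0.2, -1.8, -0.0]
opening: 0.107
```

step_arm(series=[[0,0.1,0,0,1],[0,0.1,0,0,1],[0,0,0,0,1]])

```text
t: 14.52
tcp_pos: [0.5391, 0.0459, 0.2059]
eef_rot: [-2.23, 2.212, 0.0]
force: [0.2, -1.6, -0.0]
opening: 0.118
```

step_arm(series=[[0,0.1,0,0,1],[0,0.1,0,0,1],[0,0,0,0,1]])

```text
t: 14.77
tcp_pos: [0.539, 0.0468, 0.2059]
eef_rot: [2.229, -2.211, 0.002]
force: [-0.2, -5.3, 0.9]
opening: 0.113
```

step_arm(series=[[0,0.1,0,0,1],[0,0,0,0,1],[0,0,0,0,1]])

```text
t: 15.02
tcp_pos: [0.5389, 0.0469, 0.206]
eef_rot: [2.228, -2.211, 0.003]
force: [-1.2, -8.1, 1.8]
opening: 0.111
```

step_arm(series=[[0,0.1,0,0,1],[0,0,0,0,1],[0,0,0,0,1]])

```text
t: 15.27
tcp_pos: [0.5389, 0.047, 0.2061]
eef_rot: [2.227, -2.21, 0.005]
force: [-0.5, -9.8, 3.0]
opening: 0.113
```

step_arm(series=[[0.1,-0.15,0,0,1],[0.05,0,0,0,1],[0,0,0,0,1],[0,0,0,0,1]])

```text
t: 15.6
tcp_pos: [0.5391, 0.0467, 0.206]
eef_rot: [2.227, -2.21, -0.001]
force: [-4.6, -7.0, 4.1]
opening: 0.115
```

```bash
python3 st.py
```

```text
t 15.6 tcp [0.5391 0.0467 0.206 ] jawyaw -89.54 tilt z [-0.0034 -0.0027 -1.    ] F [-4.62 -7.02  4.09] Mw [-1.25  0.62 -0.15] op 0.115 q [ 0.04  0.02  1.89 -0.    1.24  1.61]
```

step_arm(series=[[-0.05,-0.1,0.05,0,1],[0,0,0,0,1],[0,0,0,0,1]])

```text
t: 15.85
tcp_pos: [0.5393, 0.0467, 0.2062]
eef_rot: [2.229, -2.211, -0.001]
force: [-3.2, -5.0, 1.1]
opening: 0.116
```

step_arm(series=[[0,0,0,0,0.7],[0,0,0,0,0.6],[0,0,0,0,0.5],[0,0,0,0,0.4],[0,0,0,0,0.3]], squeeze=20)

```text
t: 16.27
tcp_pos: [0.5404, 0.0477, 0.2065]
eef_rot: [-2.23, 2.212, 0.0]
force: [0.3, -0.8, -0.2]
opening: 0.349
```

step_arm(series=[[0,0,0,0,0.3],[0,0,0,0,0.3],[0,0,0,0,0.3]])

```text
t: 16.52
tcp_pos: [0.5402, 0.0473, 0.2064]
eef_rot: [-2.23, 2.212, 0.0]
force: [0.1, 0.4, -0.4]
opening: 0.351
```

```bash
python3 st.py; python3 - <<'E'
from ov import *
im=capture("scene"); cv2.imwrite("pics/s5.png",cv2.resize(im[140:310,120:320],None,fx=4,fy=3.5,interpolation=cv2.INTER_CUBIC))
E
```

```text
t 16.52 tcp [0.5402 0.0473 0.2064] jawyaw -89.54 tilt z [ 1.e-04  2.e-04 -1.e+00] F [ 0.11  0.36 -0.4 ] Mw [-0.05  0.05  0.04] op 0.351 q [0.04 0.02 1.89 0.   1.23 1.6 ]
```

View pics/s5.png

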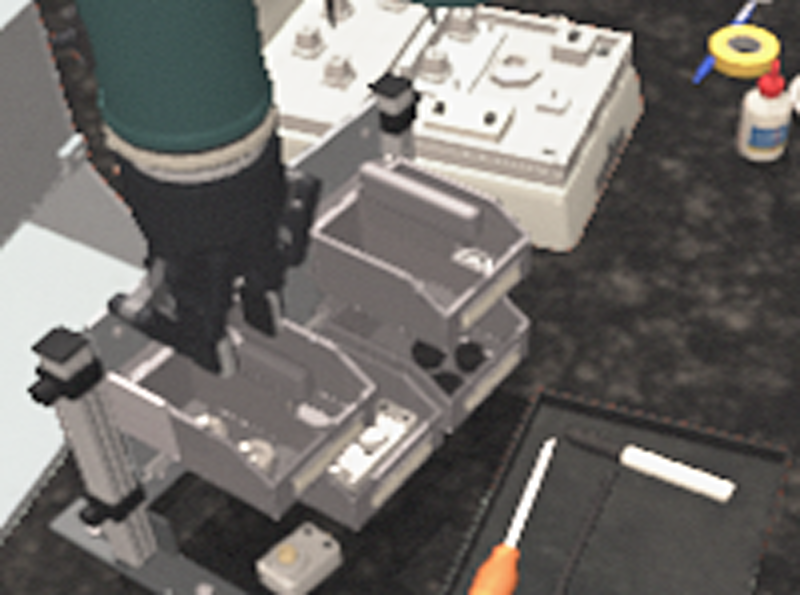

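step_arm(series=[[0,0,0.5,0,0.3],[0,0,1,0,0.3],[0,0,1.5,0,0.3],[0,0,2,0,0.3],[0,0,3,0,0.3]])

```text
t: 16.98
tcp_pos: [0.5387, 0.0471, 0.2856]
eef_rot: [2.228, -2.21, -0.004]
force: [-0.6, -0.6, 0.7]
opening: 0.349
```

step_arm(series=[[0,-1,3,0,0.3],[-1,-3,2,0,0.3],[-1.5,-3.5,0,0,0.3],[-1.5,-3.5,0,0,0.3],[-1.5,-3.5,0,0,0.3]])

```text
t: 17.4
tcp_pos: [0.485, -0.099, 0.3386]
eef_rot: [-2.231, 2.21, -0.005]
force: [0.2, -0.2, 0.1]
opening: 0.35
```

step_arm(series=[[-1,-4,0,0,0.3],[-1,-4,0,0,0.3],[-1,-4,0,0,0.3],[-1,-4,0,0,0.3],[0,-4,0,0,0.3]])

```text
t: 17.82
tcp_pos: [0.4435, -0.2998, 0.3383]
eef_rot: [2.229, -2.213, 0.003]
force: [1.0, 0.8, 0.1]
opening: 0.347
```

step_arm(series=[[0,-4,0,0,0.3],[0,-4,0,0,0.3],[0,-3,0,0,0.3],[0,0,0,0,0.3],[0,0,0,0,0.3]])

```text
t: 18.23
tcp_pos: [0.4448, -0.4093, 0.3366]
eef_rot: [-2.227, 2.215, 0.001]
force: [0.2, 0.5, 0.6]
opening: 0.35
```

```bash
python3 st.py; python3 - <<'E'
from ov import *
bv=[.54,.046,.006,.196-.057]
for n,c in (("top",(120,270,85,285)),("scene",(140,310,120,320))):
    im=capture(n)
    draw(n,im,[(bv,B,(0,255,0)),([.6012,-.0341,.008],R[:12],(0,0,255))],c,4,f"pics/ov6_{n}.png")
    for q in ("bin","oil_mid","housing_mid","sleeve_a_mid","bin_lip"):
        r=place_of(n,q); print(n,q,[(np.round(d["point"],1).tolist(),round(d["conf"],2)) for d in r[:4]])
E
```

```text
t 18.23 tcp [ 0.4448 -0.4093  0.3366] jawyaw -89.7 tilt z [-1.e-04  5.e-04 -1.e+00] F [0.24 0.49 0.63] Mw [-0.06 -0.02  0.01] op 0.35 q [-0.79  0.08  1.59  0.    1.47  0.78]
top bin [([190.1, 140.2], 0.71)]
top oil_mid [([212.4, 352.8], 0.56)]
top housing_mid [([161.4, 135.1], 0.71)]
top sleeve_a_mid [([193.8, 130.2], 0.53)]
top bin_lip [([162.8, 132.9], 0.89), ([161.6, 169.8], 0.57)]
scene bin [([264.4, 185.7], 0.91), ([222.6, 173.3], 0.66), ([264.5, 169.7], 0.2)]
scene oil_mid [([170.7, 309.6], 0.76)]
scene housing_mid [([301.6, 193.9], 0.51)]
scene sleeve_a_mid [([273.0, 180.3], 0.37)]
scene bin_lip [([234.7, 164.4], 0.67), ([242.0, 179.7], 0.52), ([265.0, 171.0], 0.41)]
```

View pics/ov6_top.png

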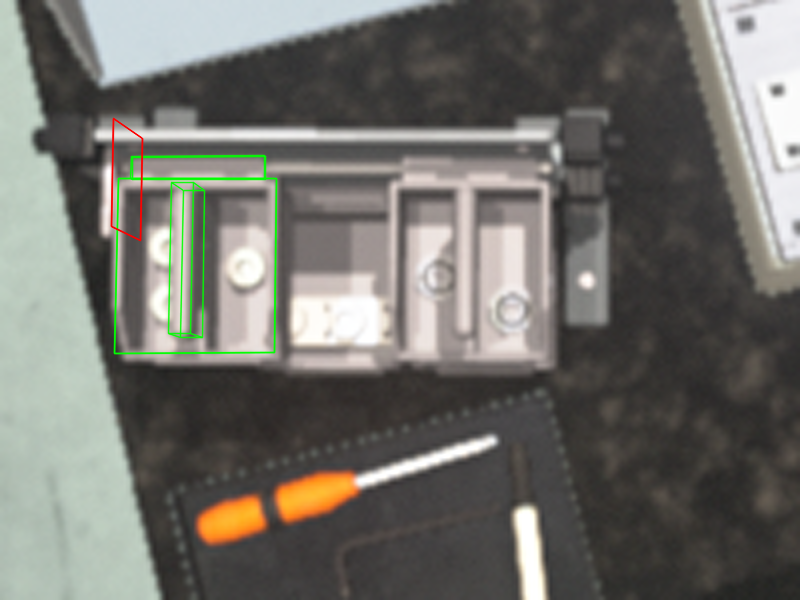

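View pics/ov6_scene.png

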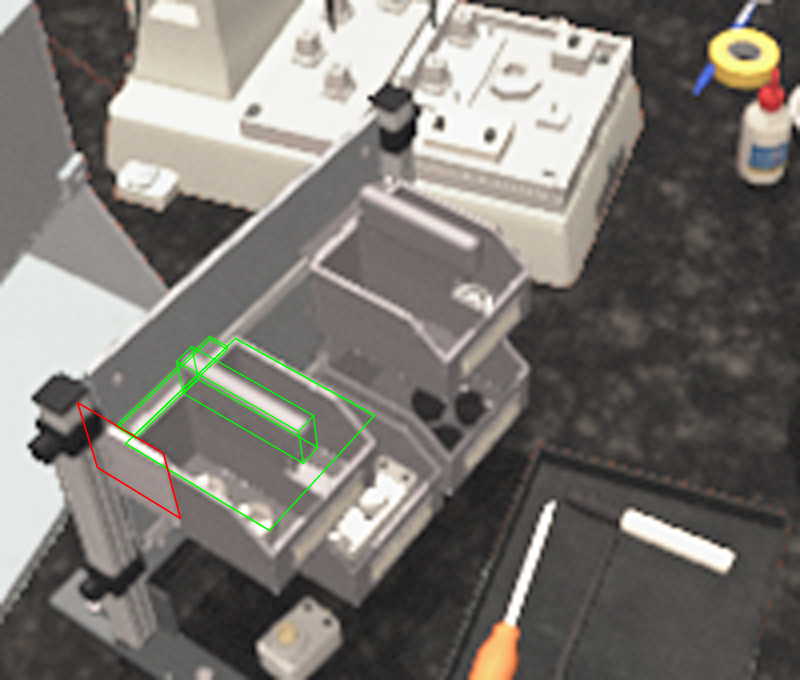

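```bash
python3 - <<'E'
from h import *
a=capture("top")[150:215,105:165];b=capture("scene")[225:300,135:195]
cv2.imwrite("pics/z7.png",np.hstack([cv2.resize(a,(390,520),interpolation=cv2.INTER_CUBIC),cv2.resize(b,(400,520),interpolation=cv2.INTER_CUBIC)]))
E
```

```text
(no output)
```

View pics/z7.png

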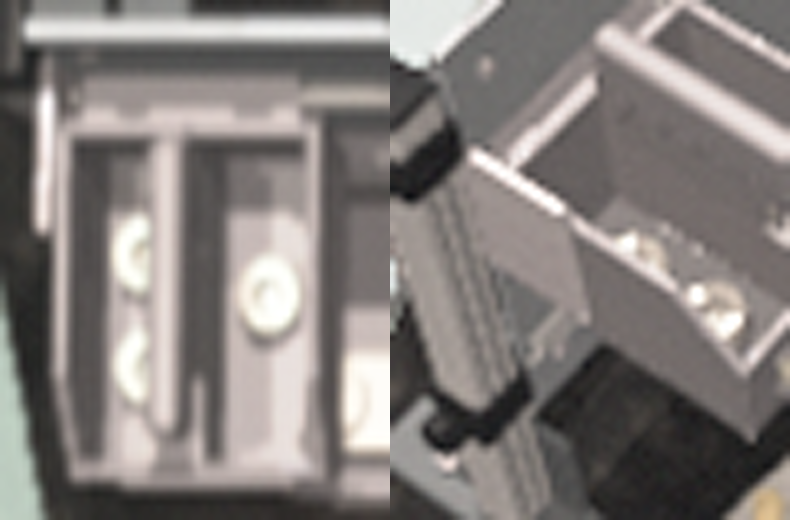

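```bash
python3 - <<'E'
from h import *
im=np.mean([cv2.cvtColor(capture("top"),cv2.COLOR_BGR2GRAY).astype(float) for _ in range(3)],0)
for r in (161,162,163,164,166,168,172,180,190): print(r,im[r,108:165].round().astype(int).tolist(),"|",im[r,180:230].round().astype(int).tolist())
cv2.imwrite("pics/z8.png",cv2.resize(im[150:220,105:230].astype(np.uint8),None,fx=6.2,fy=6.2,interpolation=cv2.INTER_CUBIC))
E
```

```text
161 [61, 63, 94, 165, 207, 135, 90, 106, 127, 126, 143, 149, 147, 149, 149, 149, 149, 149, 148, 149, 150, 148, 149, 149, 149, 149, 150, 149, 150, 149, 150, 150, 150, 150, 151, 151, 151, 151, 151, 151, 151, 153, 152, 149, 159, 166, 168, 168, 168, 168, 168, 168, 169, 167, 166, 160, 157] | [157, 158, 155, 150, 149, 155, 165, 158, 152, 153, 152, 153, 152, 152, 152, 152, 152, 151, 147, 145, 146, 146, 145, 145, 144, 145, 145, 145, 145, 146, 144, 144, 145, 145, 146, 145, 145, 147, 148, 151, 173, 193, 162, 119, 124, 103, 74, 63, 61, 57]
162 [82, 86, 129, 215, 246, 161, 92, 112, 137, 134, 148, 154, 153, 154, 151, 148, 147, 148, 148, 149, 153, 154, 154, 154, 154, 154, 155, 154, 155, 155, 155, 156, 154, 150, 149, 150, 149, 149, 152, 155, 158, 159, 162, 166, 169, 174, 175, 174, 174, 174, 174, 175, 175, 174, 174, 173, 172] | [172, 171, 169, 162, 159, 160, 162, 158, 155, 155, 155, 155, 155, 153, 149, 148, 148, 148, 147, 148, 149, 150, 154, 155, 156, 155, 155, 155, 156, 156, 155, 153, 149, 147, 148, 147, 148, 149, 153, 157, 178, 204, 165, 111, 112, 117, 99, 91, 85, 78]
163 [80, 89, 143, 231, 251, 1
[... 2878 characters left out ...]
, 230, 229, 225, 204, 163, 139, 173, 206, 217, 190, 143, 136, 190, 204, 204, 202, 203, 213, 228, 232, 232, 232, 221, 169, 149, 150, 150, 172, 195, 131, 79, 52, 44, 60, 78, 83, 84]
190 [38, 40, 39, 41, 71, 146, 196, 131, 81, 82, 83, 84, 96, 136, 178, 187, 199, 222, 218, 187, 188, 211, 222, 193, 141, 97, 83, 84, 86, 84, 89, 125, 178, 181, 167, 198, 239, 248, 249, 250, 238, 196, 159, 187, 196, 163, 106, 84, 86, 115, 166, 191, 194, 193, 194, 193, 194] | [153, 157, 175, 183, 118, 98, 144, 190, 199, 208, 216, 187, 229, 231, 183, 171, 174, 141, 127, 179, 212, 220, 190, 146, 150, 191, 203, 201, 201, 201, 212, 229, 232, 233, 232, 221, 170, 150, 150, 151, 172, 202, 164, 127, 72, 57, 89, 124, 133, 165]
```

View pics/z8.png

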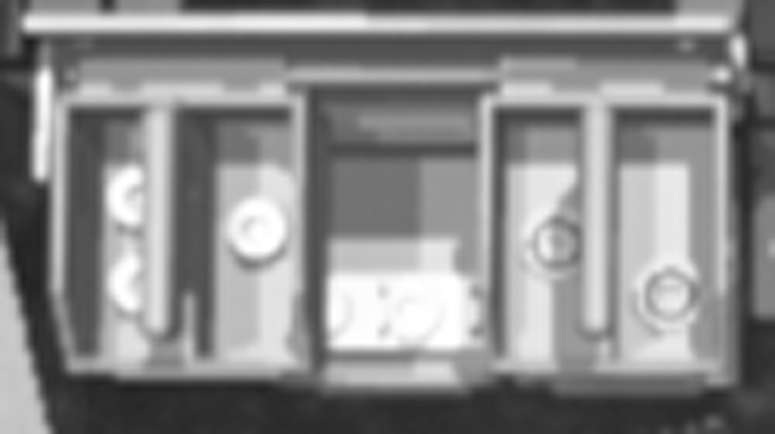

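```bash
python3 st.py; python3 -c "
from station import *
print(sign_off())"
```

```text
t 19.08 tcp [ 0.4451 -0.4078  0.3363] jawyaw -89.54 tilt z [-1.e-04  1.e-04 -1.e+00] F [-0.65  0.34 -0.48] Mw [0.01 0.01 0.03] op 0.351 q [-0.78  0.08  1.59  0.    1.47  0.78]
the job is handed in; nothing more can be done
None
```

The bin hangs on the upper rail against the left end stop. It is released, and I handed the job in at about 19 s.

**Hanging:** I gripped the bin by its handle, carried it to the rack and felt the heel touch the panel at about 5 N. Then I lowered it with a light press until the rail carried it, peaking at about 10 N back and 12 N down. It held there for over 0.4 s, about 40 mm short of the stop position. A gentle pull back met the rail after about 2 mm, so the lip was in the slot.

**Sliding:** I slid the bin left until the end stop pushed back, at most about 10 N. I then eased off, opened the fingers and backed the arm well clear.

**Last checks:**
- **At the stop:** in the top picture the bin sits about 156 mm from the fixed neighbour bin, which is the distance expected when it touches the stop. The tool position when contact came agrees. One picture pixel is about 2.3 mm, so this check is only a little finer than the 2.5 mm allowed.
- **Sleeves:** all three are still in the bin.
- **Bystanders:** the oil bottle and the valve housing look unmoved. In the last top picture the network put the housing on the bin, which is wrong; the side picture shows it in place.

**Disagreements:** the side picture put the rail and bin 2–3 mm lower than the arm readings did. The bin may also be turned by about 0.02 rad. Both are within the limits.

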